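# Turn a resin coaster over with the lifter

### The job

Pick up the steel-bladed lifter, slide its blade under the overhanging edge of the coaster at the tray's open end and push the coaster along until it sits flush against the grey felt step, pressing it home there for a moment with a steady push of about 6 N. Then raise that edge with the blade and tip the coaster over the step, so that it lies face down, cork side up, on the felt pad; turn it with the lifter alone and never press on the coaster with more than 15 N or on the tray with more than 25 N. Stand the lifter back on its blue mat, let go, and leave the can, jar and dish alone.

Things in the scene. Friction and masses are not known exactly. Their poses are not given: they have to be found in the camera images.
- lifter: Lifter: flat steel blade 110 x 45 x 2 mm with an upright wooden grip, standing on the blue mat. Origin on the blade's underside, below the middle of the grip; z up along the grip, x along the blade to its free front edge. The blade runs from x = -20 to +90 mm, y = -22.5 to +22.5. Grip 24 (x) by 22 mm (y), its top 72 mm above the underside. About 140 g.
- lifter_tip (a point): Middle of the blade's front edge: 90 mm along x from the lifter's origin, 1 mm above the underside.
- coaster: Square blue resin coaster, painted blobs on its face, lying face up in the tray. Origin: centre of the cork's underside; z up and x roughly (7 degrees) along the tray's x at the start. Cork 70 x 70 x 3.5 mm, resin 90 x 90 x 6 mm on it, overhanging the cork by 10 mm all round. Starts 14 to 56 mm short of the step and up to 12 mm off the tray's middle line. 70 to 130 g, friction 0.8 to 1.2.
- coaster_face (a point): Centre of the coaster's painted face, 9.5 mm along z from the coaster's origin (below the cork once turned over).
- tray: Fixed wooden tray 293 x 146 mm. Origin on the table, z up, x from the open end over the white floor (top z = 10 mm, from x = -160, no wall there) to the grey felt pad (rigid, top z = 17, up to x = 99 or more). The pad's upright edge is the 7 mm step, anywhere from x = -2 to +22: not reported, find it by feel. Rims to z = 24 at both sides (inner faces y = +-65) and far end (x = 125).
- mat: Fixed thin blue mat 150 (x) x 90 (y) x 2 mm on the table, origin at the centre of its underside. The lifter starts on it with its origin near x = -35 mm, blade along the mat's x.
- can: Short drink can, 66 mm wide, 90 mm tall, origin at the centre of its underside. Bystander.
- jar: Small pigment jar, 54 mm wide, 50 mm tall, origin at the centre of its underside. Bystander.
- dish: Round white paint dish, 100 mm wide, 25 mm tall, origin at the centre of its underside. Bystander.
Mind the look-alikes: they are no part of the job. What is shaped like the lifter but pink or red is not meant.

How it is judged:
On the way, in this order (a step that is already met when the one before it is completed fails the run):
1. with the blade under its overhanging edge, the coaster lies flat, square and still against the step, pressed home with 3 to 12 N (x of lifter_tip in the frame of coaster between -0.042 and -0.03 m and z of lifter_tip in the frame of coaster below 0.0045 m and x of coaster in the frame of tray above -0.051 m and contact force between lifter and coaster between 3 and 12 N and linear speed of coaster below 0.005 m/s and angle between the x axis of coaster and the x axis of tray, either way round below 0.04 rad and angle between coaster's own z axis and vertical below 0.1 rad), for 0.3 s.
2. the coaster is raised steeply (past 55 degrees) on the lifter (angle between coaster's own z axis and vertical between 0.96 and 1.8 rad and contact force between lifter and coaster above 0.02 N), for 0.05 s.
3. the coaster lies flat, face down, on the felt pad (height (world z) of coaster_face below 0.022 m and angle between coaster's own z axis and vertical above 3.04 rad and x of coaster in the frame of tray between 0.03 and 0.08 m), for 0.2 s.
At the end, for the whole second after the job is handed in: The coaster lies flat and face down on the felt pad (within 6 degrees, its middle 30 to 80 mm along the tray from its origin), the lifter stands upright on the blue mat with its origin over the mat, everything is still and the fingers touch nothing (all of step 3 and angle between lifter's own z axis and vertical below 0.08 rad and z of lifter in the frame of mat between 0 and 0.006 m and x of lifter in the frame of mat between -0.075 and 0.075 m and y of lifter in the frame of mat between -0.045 and 0.045 m and linear speed of each of coaster, lifter below 0.01 m/s and contact force between the fingers and anything else below 0.1 N).
It fails at once if the lifter pressed on the coaster with more than 15 N (contact force between lifter and coaster above 15 N).
It fails at once if the lifter pressed on the tray with more than 25 N (contact force between lifter and tray above 25 N).
It fails at once if the robot touched the coaster itself (contact force between any of the fingers, the arm and coaster above 0.3 N).
It fails at once if the coaster was carried off or dropped from above (its middle more than 85 mm above the table) (height (world z) of coaster above 0.085 m).
It fails at once if the can, jar or dish was disturbed (moved more than 15 mm) (distance of any of can, jar, dish from where it was at the start of the episode above 0.015 m).
It also fails if it takes over 72 s, if anything falls off the work surface, if the arm or the gripper's body presses on something with over 40 N, if the wrist force passes 120 N, or if a joint passes its speed limit or range.

### The arm

A 6-joint arm with a two-finger parallel gripper is mounted at the origin on the work surface. World frame = base frame: x ahead of the robot, y to its left, z up, the work surface at z = 0. Lengths are in m, angles in rad, forces in N, time in s.
With the tool pointing down it reaches from about 0.35 to 0.975 m from the base axis. Payload 4.9 kg.
Tool frame: the origin (TCP) lies between the finger pads; the fingertips stand 19 mm ahead of it and the grasp point (between the pads) is the TCP; z points along the fingers, y is the line along which they close (so a half turn about z gives the same grasp; the last joint's range is limited). The gripper opens to 85 mm and grips with 20 to 120 N. Pads are 22 mm wide; open, the fingers measure 114 mm over their backs; the gripper's body (76 mm by 85 mm) begins 54 mm behind the grasp point. The pads swing forward as they close: fully open they stand 13 mm farther back than shut.
Start: joints at [0.991, 0.053, 1.613, -0, 1.476, -0.119], TCP at [0.278, 0.56, 0.25] pointing down, gripper open.
Joint ranges: [-3.01, 3.01], [-1.01, 2.22], [0.06, 2.58], [-1.02, 4.17], [0.09, 2.62], [-3.14, 3.14]. Speed limits (rad/s): [2.57, 2.57, 3.14, 3.14, 3.14, 3.14].

### API

Orientations are given as a rotation vector (axis times angle).
In Python, from station import ctrl gives the robot as it stands. The module is installed in compiled form; this text tells all that it offers.
- The arm moves only by the tool servo_tool, never from a script. Its argument "increments" is a list that holds one entry, the list of rows, each a list of 5 numbers: the finger opening in cm, from 0 to 8.54, then the shift along the tool's x, y, z in cm, then the turn about the tool's z in degrees. A call has 1 to 5 rows; each row is the pose to reach, as a shift and turn from the pose commanded when the call began, along the tool's axes at that moment; what a row does not reach only later rows make up. A row lasts 1/10 s, in which the tool goes at most 50 mm and 8.59 degrees, less where a joint would pass 70% of its speed; a pose out of reach is approached as far as the arm can. A call with a gripper value outside its range is refused whole. The fingers move at their own pace and stop on an object; "newtons" is the grip in N (left out, the last holds). Time passes only in rows, so rows that repeat a pose let the fingers close. It gives the time, the measured TCP pose, the force, the opening and the grip force at its end, in the units of the state.
- ctrl.get_obs(): the state, without advancing time (a new reading comes with each control period).
- ctrl.get_image(name): name is "side" or "top"; returns a dict with "img" (420x560x3 uint8, red, green, blue), "fx", "fy", "cx", "cy" (pixels), "k1" (the pictures are not rectified: a ray, as slopes to the right and down, at radius r is drawn at 1 + k1 r^2 times it, then the intrinsics apply), "rvec" (rotation vector, rad) and "tvec" (3), from world to camera coordinates, as OpenCV has them. Camera axes: x right, y down, z forward; pixel columns grow to the right and rows downward; lengths in m; the calibration is good to about 2 mm. A picture is of the moment at which its call begins. There is no depth.
- ctrl.finish_job(): hands the job in; it is judged then, once.
The state is a dict: "t": time; "q": joint angles; "dq": joint speeds; "effort": joint torques, N m; "tool_pos": TCP position; "tool_rot": TCP orientation; "contact_force": force on the tool from outside, world axes, zero at the start; "wrist_torque": the same for the moment, N m; "opening": finger opening in m; "grip_force": force on a finger pad.
Only numpy, scipy, OpenCV 4.12 (cv2) and the standard library are available. Lean on these libraries where they do the work, as an engineer would, in place of code of your own. Each camera call takes 0.05 s, during which the arm holds its last target. There are 200 camera calls.

## Working session

There is one attempt and no reset: what is moved stays moved. The work goes in short steps, Python scripts to look and compute and a tool call to move; the robot and the scene stay as the last step left them, time stands still between calls to the robot, and variables do not carry over. Pictures are saved under pics/ and viewed, at most 10 in all, crops included, and the job is handed in when it is done.

Besides the shell and the picture viewer there is one more tool, called after "Emit:" in YAML: its name, and indented under it one key for each argument. servo_tool: Moves the arm, as the interface text tells. Its arguments: {"type":"object","properties":{"increments":{"type":"array"},"newtons":{"type":"number"}},"required":["increments"]}

```bash
mkdir -p pics; cat > h.py <<'E'
import numpy as np, cv2
from station import ctrl
from scipy.spatial.transform import Rotation as R
def shot(name, out):
    d=ctrl.get_image(name); cv2.imwrite('pics/'+out,d['img'][:,:,::-1]); np.save('pics/'+out[:-4]+'.npy',d,allow_pickle=True); return d
def load(out): return np.load('pics/'+out+'.npy',allow_pickle=True).item()
def und(d,uv):
    K=np.array([[d['fx'],0,d['cx']],[0,d['fy'],d['cy']],[0,0,1.]])
    return cv2.undistortPoints(np.array(uv,float).reshape(-1,1,2),K,np.array([d['k1'],0,0,0.])).reshape(-1,2)
def ray(d,uv,z):
    p=und(d,uv); Rm=cv2.Rodrigues(np.array(d['rvec'],float))[0]; t=np.array(d['tvec'],float)
    c=-Rm.T@t; w=np.c_[p,np.ones(len(p))]@Rm
    return c+w*((z-c[2])/w[:,2])[:,None]
def proj(d,P):
    K=np.array([[d['fx'],0,d['cx']],[0,d['fy'],d['cy']],[0,0,1.]])
    return cv2.projectPoints(np.array(P,float).reshape(-1,1,3),np.array(d['rvec'],float),np.array(d['tvec'],float),K,np.array([d['k1'],0,0,0.]))[0].reshape(-1,2)
E
python3 - <<'E'
from h import *
for n in('top','side'):
    d=shot(n,n+'0.png'); Rm=cv2.Rodrigues(np.array(d['rvec'],float))[0]; print(n,-Rm.T@np.array(d['tvec']),d['k1'],d['fx'])
o=ctrl.get_obs();print({k:np.round(v,3) for k,v in o.items()})
a=np.hstack([load('top0')['img']]);cv2.imwrite('pics/t0.png',cv2.resize(a[:,:,::-1],(800,600),interpolation=cv2.INTER_CUBIC))
E
```

```text
top [ 0.39449694 -0.12667426  1.44120045] 0.03529954474989427 540.2396963624328
side [ 0.49775223 -0.95827744  0.79921677] 0.021907786283929122 396.374173434035
{'t': np.float64(0.1), 'q': array([ 0.991,  0.053,  1.614,  0.   ,  1.476, -0.119]), 'dq': array([-0.001, -0.003, -0.004, -0.   , -0.001, -0.001]), 'effort': array([ 0.0000e+00, -3.9491e+01, -3.7136e+01, -0.0000e+00,  4.0000e-03,
        0.0000e+00]), 'tool_pos': array([0.278, 0.559, 0.249]), 'tool_rot': array([-7.170e-01, -3.058e+00,  3.000e-03]), 'contact_force': array([0.083, 0.075, 0.503]), 'wrist_torque': array([-0.025, -0.035,  0.008]), 'grip_force': np.float64(0.0), 'opening': np.float64(0.086)}
```

View pics/t0.png

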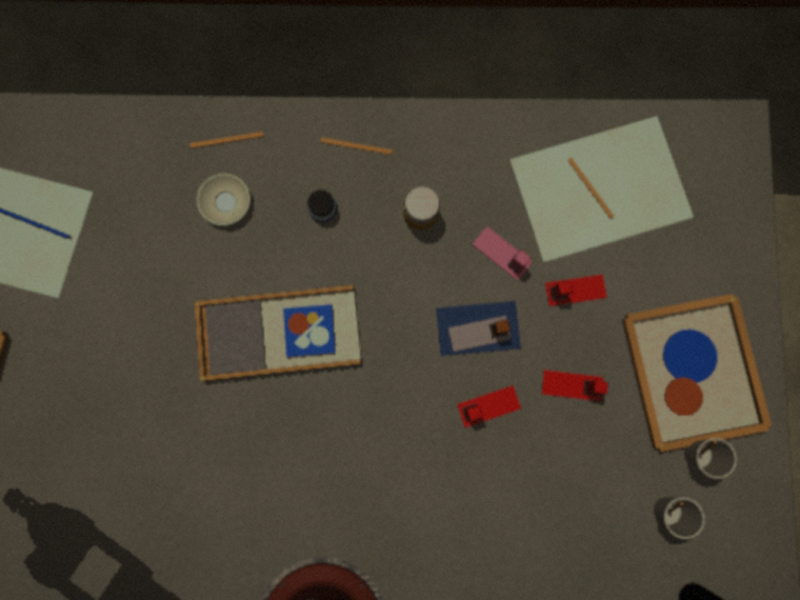

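View pics/side0.png

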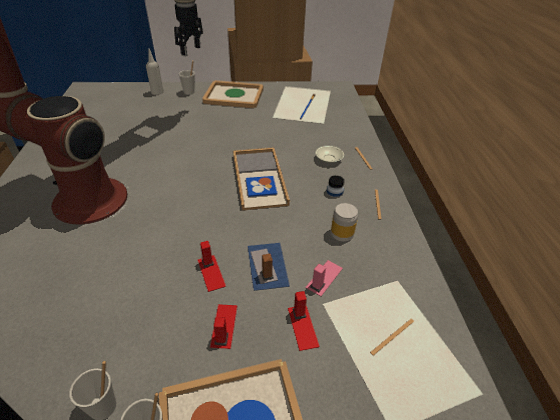

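The top view (800x600) shows the wooden-gripped lifter on the blue mat, grip near (501,328) and blade pointing left to about (450,340). Look-alikes are the pink one (505,253) and three red ones at (577,291), (575,386) and (490,406). The tray spans (200-360, 290-380), with felt on the left and the coaster at (310,331). I'll check a close crop.

```bash
python3 - <<'E'
from h import *
im=load('top0')['img'][:,:,::-1]
a=cv2.resize(im[195:275,130:260],None,fx=6,fy=6,interpolation=cv2.INTER_CUBIC)[:, :780]
b=im[205:255,300:370]; 
cv2.imwrite('pics/c1.png',np.clip(a*1.4,0,255))
b=cv2.resize(b,None,fx=11,fy=11,interpolation=cv2.INTER_CUBIC); cv2.imwrite('pics/c2.png',np.clip(b*1.4,0,255))
E
```

```text
[ WARN:0@0.291] global loadsave.cpp:1063 imwrite_ Unsupported depth image for selected encoder is fallbacked to CV_8U.
```

View pics/c1.png

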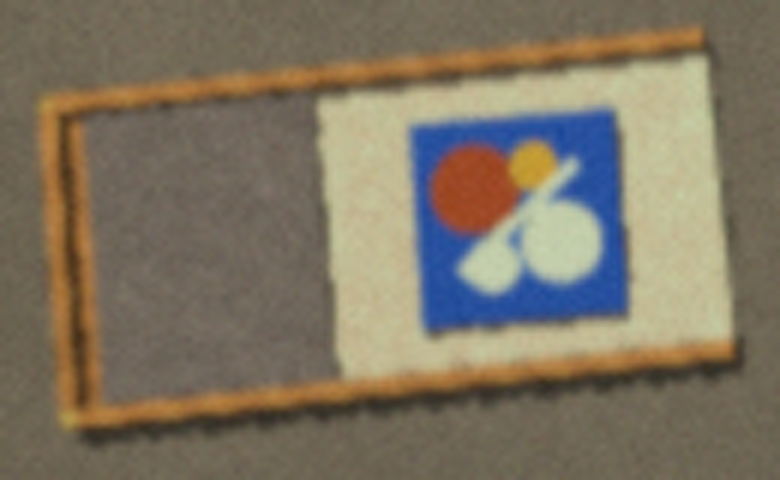

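View pics/c2.png

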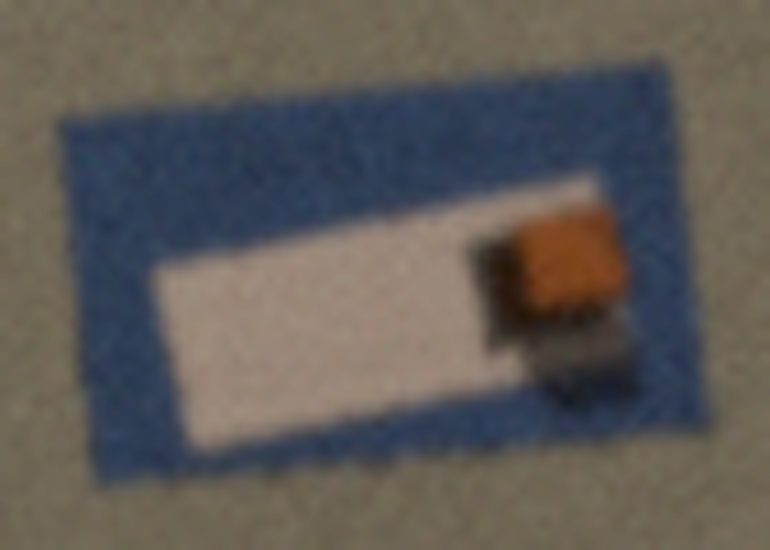

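The crops confirm the choice: the wooden grip on a steel blade, on the blue mat. In c1 the coaster's corners are near (410,127), (612,110), (628,315) and (425,333), and the step line runs from (318,95) to (340,380). In c2 the blade's front corners are at (152,268) and (192,450), with the grip top centred near (572,260).

```bash
cat >> h.py <<'E'
def px(p,s,o): return (np.array(p,float)+.5)/s-.5+np.array(o)
E
python3 - <<'E'
from h import *
d=load('top0'); np.set_printoptions(precision=4,suppress=True)
T=lambda p,z: ray(d,px(p,6,(130,195)),z)[:,:2]
L=lambda p,z: ray(d,px(p,11,(300,205)),z)[:,:2]
def show(n,c):
    c=np.array(c); print(n,'c',c.mean(0),'sides',np.linalg.norm(np.roll(c,-1,0)-c,axis=1),'ang',[np.degrees(np.arctan2(*(v[::-1]))).round(1) for v in np.roll(c,-1,0)-c])
show('tray FL,FR..',T([(43,100),(702,30),(738,355),(65,425)],.024))
show('coaster',T([(410,127),(612,110),(628,315),(425,333)],.0195))
s=T([(318,95),(340,380)],.017);print('step',s)
show('mat',L([(62,118),(665,65),(712,430),(97,485)],.002))
f=L([(152,268),(192,450)],.004);r=L([(598,175)],.004)
print('front',f,f.mean(0),np.linalg.norm(f[1]-f[0]),'rear',r,np.linalg.norm(r-f[0]),np.degrees(np.arctan2(*(f[0]-r[0])[::-1])))
show('grip',L([(518,220),(612,205),(630,290),(540,312)],.074))
# side grip check
E
```

```text
tray FL,FR.. c [0.517  0.0895] sides [0.29   0.1441 0.292  0.1424] ang [np.float64(-83.5), np.float64(-173.0), np.float64(96.1), np.float64(6.2)]
coaster c [0.52   0.0331] sides [0.0891 0.0907 0.0888 0.0909] ang [np.float64(-84.8), np.float64(-174.6), np.float64(95.3), np.float64(5.6)]
step [[0.5755 0.1231]
 [0.4502 0.1097]]
mat c [ 0.5284 -0.2811] sides [0.148  0.0896 0.1497 0.0897] ang [np.float64(-84.6), np.float64(-173.6), np.float64(95.4), np.float64(5.3)]
front [[ 0.5293 -0.2245]
 [ 0.4852 -0.234 ]] [ 0.5073 -0.2293] 0.04509417486668478 rear [[ 0.5526 -0.3331]] 0.11110881567774411 102.10747284193512
grip c [ 0.5259 -0.3175] sides [0.0221 0.0201 0.0215 0.0218] ang [np.float64(-80.6), np.float64(-168.9), np.float64(104.0), np.float64(12.7)]
```

```bash
cat >> h.py <<'E'
np.set_printoptions(precision=4,suppress=True)
EX=np.array([np.cos(np.radians(96.4)),np.sin(np.radians(96.4))]); EY=np.array([-EX[1],EX[0]]); TO=np.array([.5155,.1029])
def tool(o): 
    return R.from_rotvec(o['tool_rot']).as_matrix()
def go(p,xang=None,o=None):
    """cm shift along tool axes to world p, and turn deg so that tool y is along lifter y (lifter x at xang)"""
    o=o or ctrl.get_obs(); M=tool(o); s=(np.array(p)-o['tool_pos'])@M*100
    th=np.degrees(np.arctan2(M[1,0],M[0,0])); print('tool x angle',th.round(2),'shift cm',s.round(2),end=' ')
    if xang is not None: 
        dd=[(-(xang-th)+180*k+180)%360-180 for k in(0,1)]; print('turn',np.round(dd,1))
E
python3 - <<'E'
from h import *
o=ctrl.get_obs(); print(o['q'],tool(o)); go([.526,-.3175,.25],102.1); go([.526,-.3175,.15],102.1)
E
```

```text
[ 0.991   0.0533  1.6142  0.      1.476  -0.119 ] [[-0.8957  0.4447 -0.0011]
 [ 0.4447  0.8957 -0.0016]
 [ 0.0003 -0.0019 -1.    ]]
tool x angle 153.6 shift cm [-61.24 -67.5    0.03] turn [  51.5 -128.5]
tool x angle 153.6 shift cm [-61.24 -67.48  10.03] turn [  51.5 -128.5]
```

Emit:
servo_tool:
  increments:
    - [[8.5, -3.3, -3.6, 0, 8], [8.5, -6.7, -7.4, 0, 16], [8.5, -10, -11, 0, 24], [8.5, -13.4, -14.8, 0, 32], [8.5, -16.8, -18.5, 0, 40]]

```text
t: 0.6
tool_pos: [0.3456, 0.3187, 0.2497]
tool_rot: [-1.727, -2.625, 0.001]
contact_force: [1.8, 0.1, 0.7]
opening: 0.0851
grip_force: 0.0
```

Emit:
servo_tool:
  increments:
    - [[8.5, -4.8, -0.6, 0, 4], [8.5, -9.6, -1.3, 0, 8], [8.5, -14.4, -2, 0, 11.5], [8.5, -19.2, -2.6, 0, 11.5], [8.5, -24, -3.3, 0, 11.5]]

```text
t: 1.1
tool_pos: [0.4115, 0.0856, 0.2501]
tool_rot: [1.975, 2.443, 0.0]
contact_force: [1.3, -0.7, -0.1]
opening: 0.085
grip_force: 0.0
```

Emit:
servo_tool:
  increments:
    - [[8.5, -4.8, 0.3, 0, 0], [8.5, -9.6, 0.6, 0, 0], [8.5, -14.4, 0.9, 0, 0], [8.5, -19.2, 1.2, 0, 0], [8.5, -24, 1.5, 0, 0]]

```text
t: 1.6
tool_pos: [0.4765, -0.1461, 0.2499]
tool_rot: [-1.976, -2.442, -0.0]
contact_force: [0.8, 0.4, 0.6]
opening: 0.0853
grip_force: 0.0
```

```bash
python3 - <<'E'
from h import *
o=ctrl.get_obs(); print(o['t'],o['tool_pos'],o['q']); go([.526,-.3175,.15],102.1)
E
```

```text
1.6 [ 0.4765 -0.1461  0.2499] [-0.4471 -0.2571  1.901   0.0003  1.498  -0.6577]
tool x angle 102.06 shift cm [-17.8    1.26   9.99] turn [ -0. 180.]
```

Emit:
servo_tool:
  increments:
    - [[8.5, -4.5, 0.3, 2, 0], [8.5, -9, 0.6, 4, 0], [8.5, -13.5, 0.9, 6, 0], [8.5, -17.8, 1.26, 8, 0], [8.5, -17.8, 1.26, 10, 0]]

```text
t: 2.1
tool_pos: [0.5264, -0.3199, 0.1487]
tool_rot: [1.98, 2.439, -0.002]
contact_force: [0.2, 0.8, 0.2]
opening: 0.085
grip_force: 0.0
```

```bash
python3 - <<'E'
from h import *
o=ctrl.get_obs(); print(o['t'],o['tool_pos'],o['contact_force']); go([.526,-.3175,.042],102.1)
d=shot('side','s1.png'); 
c=proj(d,[[.526,-.3175,.074],[.526,-.3175,.15]]);print(c)
u,v=c[0].astype(int); u0,v0=u-65,v-70
cv2.imwrite('pics/s1c.png',cv2.resize(d['img'][v0:v0+110,u0:u0+130,::-1],None,fx=5,fy=5,interpolation=cv2.INTER_CUBIC));print(u0,v0)
E
```

```text
2.1 [ 0.5264 -0.3199  0.1487] [0.2066 0.8481 0.2481]
tool x angle 101.86 shift cm [ 0.26  0.01 10.67] turn [ -0.2 179.8]
[[266.7968 256.5205]
 [266.9086 234.4356]]
201 186
```

View pics/s1c.png

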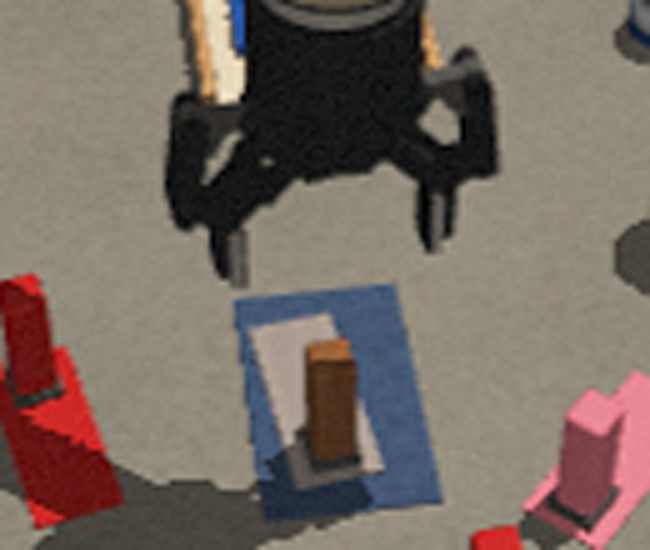

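The open fingers straddle the wooden grip. Its top, at crop (330,350), is pixel (267,256), which matches my prediction. I'll descend and close.

Emit:
servo_tool:
  increments:
    - [[8.5, 0.15, 0, 2.5, 0], [8.5, 0.15, 0, 5.5, 0], [8.5, 0.15, 0, 8.5, 0], [8.5, 0.15, 0, 10.7, 0], [6, 0.15, 0, 10.7, 0]]
  newtons: 90

```text
t: 2.65
tool_pos: [0.5232, -0.3114, 0.0393]
tool_rot: [-1.969, -2.437, 0.0]
contact_force: [-0.2, -0.2, -0.0]
opening: 0.0731
grip_force: 0.0
```

Emit:
servo_tool:
  increments:
    - [[0, 0, 0, 0, 0], [0, 0, 0, 0, 0], [0, 0, 0, 0, 0], [0, 0, 0, 0, 0], [0, 0, 0, 0, 0]]
  newtons: 90

```text
t: 3.15
tool_pos: [0.5271, -0.315, 0.0456]
tool_rot: [1.973, 2.44, 0.0]
contact_force: [-0.5, 1.1, 5.9]
opening: 0.0208
grip_force: 88.5
```

Emit:
servo_tool:
  increments:
    - [[0, 0, 0, 0, 0], [0, 0, 0, 0, 0], [0, 0, 0, 0, 0]]

```text
t: 3.45
tool_pos: [0.5271, -0.315, 0.0456]
tool_rot: [1.973, 2.441, 0.0]
contact_force: [-0.9, 0.4, 6.2]
opening: 0.0213
grip_force: 88.5
```

Emit:
servo_tool:
  increments:
    - [[0, 0, 0, -2, 0], [0, 0, 0, -4, 0], [0, 0, 0, -6, 0], [0, 0, 0, -8, 0], [0, 0, 0, -8, 0]]

```text
t: 3.95
tool_pos: [0.5275, -0.3153, 0.1268]
tool_rot: [1.971, 2.438, 0.0]
contact_force: [-0.1, -0.6, -1.3]
opening: 0.0209
grip_force: 88.1
```

Emit:
servo_tool:
  increments:
    - [[0, 0, 0, 0, 0], [0, 0, 0, 0, 0], [0, 0, 0, 0, 0]]

```text
t: 4.25
tool_pos: [0.525, -0.3134, 0.1214]
tool_rot: [-1.973, -2.441, 0.0]
contact_force: [-0.5, 1.3, -2.1]
opening: 0.021
grip_force: 88.1
```

```bash
python3 - <<'E'
from h import *
o=ctrl.get_obs(); print(o['t'],o['tool_pos'],o['contact_force'],o['wrist_torque']); go([.5371,-.1196,.11],96.4)
E
```

```text
4.25 [ 0.525  -0.3134  0.1214] [-0.4583  1.2877 -2.1288] [-0.0118  0.0098 -0.041 ]
tool x angle 102.1 shift cm [18.69  5.24  1.17] turn [   5.7 -174.3]
```

Emit:
servo_tool:
  increments:
    - [[0, 4.6, 1.3, 0.3, 2], [0, 9.2, 2.6, 0.6, 4], [0, 13.8, 3.9, 0.9, 5.7], [0, 18.7, 5.2, 1.2, 5.7], [0, 18.7, 5.2, 1.2, 5.7]]

```text
t: 4.75
tool_pos: [0.5362, -0.1149, 0.1092]
tool_rot: [-2.084, -2.345, -0.0]
contact_force: [0.4, -0.5, -1.6]
opening: 0.0208
grip_force: 88.2
```

Emit:
servo_tool:
  increments:
    - [[0, 0, 0, 0, 0], [0, 0, 0, 0, 0], [0, 0, 0, 0, 0]]

```text
t: 5.05
tool_pos: [0.5376, -0.1217, 0.1113]
tool_rot: [2.096, 2.34, -0.0]
contact_force: [0.5, -0.9, -1.7]
opening: 0.0211
grip_force: 88.1
```

```bash
python3 - <<'E'
from h import *
o=ctrl.get_obs(); print(o['t'],o['tool_pos'],o['contact_force'],o['wrist_torque']); go([.5371,-.1196,.058],96.4)
d=shot('top','t2.png'); s=shot('side','s2.png'); print(ctrl.get_obs()['tool_pos'])
a=cv2.resize(d['img'][190:270,190:320,::-1],None,fx=6,fy=6,interpolation=cv2.INTER_CUBIC)
tp=np.array([*(TO-.135*EX+.0033*EY),.07])
c=proj(s,tp)[0].astype(int);print('tip proj top',proj(d,tp),'side',c)
b=cv2.resize(s['img'][c[1]-60:c[1]+60,c[0]-65:c[0]+65,::-1],None,fx=4.5,fy=4.5,interpolation=cv2.INTER_CUBIC)
cv2.imwrite('pics/t2c.png',np.clip(a*1.4,0,255).astype(np.uint8));cv2.imwrite('pics/s2c.png',b);print(c-[65,60])
E
```

```text
5.05 [ 0.5376 -0.1217  0.1113] [ 0.4677 -0.9402 -1.733 ] [-0.0361  0.0209  0.0315]
tool x angle 96.29 shift cm [ 0.21 -0.03  5.33] turn [ -0.1 179.9]
[ 0.5376 -0.1216  0.1113]
tip proj top [[239.3942 226.8959]] side [263 184]
[198 124]
```

View pics/t2c.png

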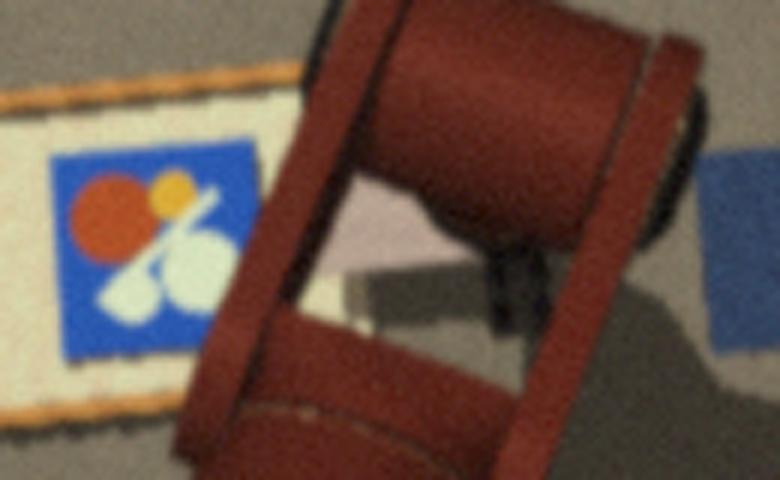

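View pics/s2c.png

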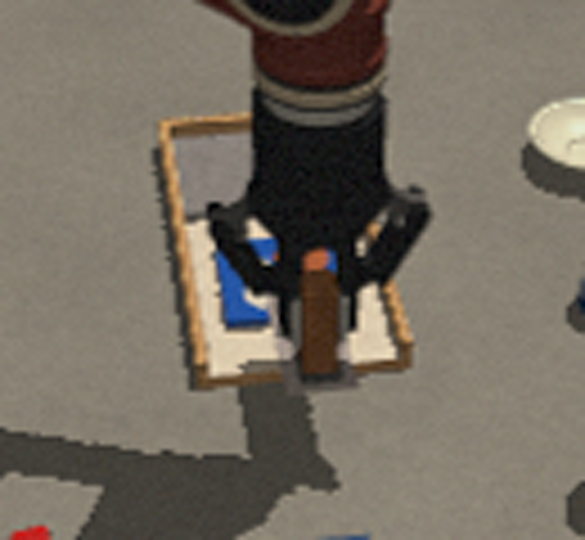

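Both views show the lifter held level behind the coaster: the blade is at t2c (400,235) and points at the coaster's rear edge at (255,230). Next I lower it and feel for the floor.

Emit:
servo_tool:
  increments:
    - [[0, 0.05, 0, 1.5, 0.1], [0, 0.1, 0, 3, 0.1], [0, 0.2, 0, 4.5, 0.1], [0, 0.2, 0, 5, 0.1], [0, 0.2, 0, 5.2, 0.1]]

```text
t: 5.65
tool_pos: [0.5362, -0.1178, 0.0574]
tool_rot: [-2.094, -2.338, 0.002]
contact_force: [-0.5, -0.0, -1.1]
opening: 0.021
grip_force: 88.1
```

Emit:
servo_tool:
  increments:
    - [[0, 0, 0, 0, 0], [0, 0, 0, 0, 0], [0, 0, 0, 0, 0], [0, 0, 0, 0, 0]]

```text
t: 6.05
tool_pos: [0.5378, -0.1185, 0.06]
tool_rot: [2.095, 2.339, 0.001]
contact_force: [-0.4, 0.9, -0.9]
opening: 0.0211
grip_force: 88.1
```

Emit:
servo_tool:
  increments:
    - [[0, 0, 0, 0.1, 0], [0, 0, 0, 0.1, 0], [0, 0, 0, 0.1, 0]]

```text
t: 6.35
tool_pos: [0.5373, -0.1183, 0.0583]
tool_rot: [-2.096, -2.34, -0.0]
contact_force: [0.6, 0.4, -1.0]
opening: 0.021
grip_force: 88.1
```

Emit:
servo_tool:
  increments:
    - [[0, 0, 0, 0.1, 0], [0, 0, 0, 0.1, 0], [0, 0, 0, 0.1, 0]]

```text
t: 6.65
tool_pos: [0.5373, -0.1183, 0.0572]
tool_rot: [-2.096, -2.34, 0.0]
contact_force: [0.9, 1.0, -1.2]
opening: 0.0212
grip_force: 88.1
```

Emit:
servo_tool:
  increments:
    - [[0, 0, 0, 0.1, 0], [0, 0, 0, 0.1, 0], [0, 0, 0, 0.1, 0]]

```text
t: 6.95
tool_pos: [0.5373, -0.1183, 0.0562]
tool_rot: [-2.096, -2.34, 0.0]
contact_force: [-0.1, -0.7, -0.6]
opening: 0.0208
grip_force: 88.1
```

Emit:
servo_tool:
  increments:
    - [[0, 0, 0, 0.1, 0], [0, 0, 0, 0.1, 0], [0, 0, 0, 0.1, 0]]

```text
t: 7.25
tool_pos: [0.5373, -0.1183, 0.0553]
tool_rot: [-2.096, -2.34, 0.0]
contact_force: [0.2, -0.5, -1.5]
opening: 0.0208
grip_force: 88.1
```

Emit:
servo_tool:
  increments:
    - [[0, 0, 0, 0.1, 0], [0, 0, 0, 0.1, 0], [0, 0, 0, 0.1, 0]]

```text
t: 7.55
tool_pos: [0.5373, -0.1183, 0.0543]
tool_rot: [-2.096, -2.34, 0.0]
contact_force: [-0.3, -0.3, -2.0]
opening: 0.021
grip_force: 88.1
```

Emit:
servo_tool:
  increments:
    - [[0, 0, 0, 0.1, 0], [0, 0, 0, 0.1, 0], [0, 0, 0, 0.1, 0]]

```text
t: 7.85
tool_pos: [0.5374, -0.1183, 0.0534]
tool_rot: [2.096, 2.34, 0.0]
contact_force: [0.3, -0.3, -0.7]
opening: 0.0209
grip_force: 88.4
```

Emit:
servo_tool:
  increments:
    - [[0, 0, 0, 0.1, 0], [0, 0, 0, 0.1, 0], [0, 0, 0, 0.1, 0]]

```text
t: 8.15
tool_pos: [0.5376, -0.1185, 0.0531]
tool_rot: [2.096, 2.34, 0.0]
contact_force: [-2.1, -0.4, 5.4]
opening: 0.0209
grip_force: 89.1
```

Emit:
servo_tool:
  increments:
    - [[0, 0, 0, 0.1, 0], [0, 0, 0, 0.1, 0], [0, 0, 0, 0.1, 0]]

```text
t: 8.45
tool_pos: [0.5378, -0.1186, 0.0529]
tool_rot: [2.095, 2.34, 0.0]
contact_force: [-3.3, -0.4, 9.6]
opening: 0.021
grip_force: 89.8
```

Floor contact is at TCP z of about 0.0534. I'll back off to just above it and slide in.

Emit:
servo_tool:
  increments:
    - [[0, 0, 0, -0.23, 0], [0, 0.3, 0, -0.23, 0], [0, 0.6, 0, -0.23, 0], [0, 0.9, 0, -0.23, 0], [0, 1.2, 0, -0.23, 0]]

```text
t: 8.95
tool_pos: [0.5359, -0.106, 0.0534]
tool_rot: [-2.096, -2.34, 0.0]
contact_force: [-0.2, -0.7, 0.5]
opening: 0.0208
grip_force: 88.4
```

Emit:
servo_tool:
  increments:
    - [[0, 0.2, 0, 0, 0], [0, 0.4, 0, 0, 0], [0, 0.6, 0, 0, 0], [0, 0.8, 0, 0, 0], [0, 0.9, 0, 0, 0]]

```text
t: 9.45
tool_pos: [0.5349, -0.0972, 0.0535]
tool_rot: [-2.096, -2.34, 0.0]
contact_force: [0.1, -0.5, -0.8]
opening: 0.0208
grip_force: 88.3
```

Emit:
servo_tool:
  increments:
    - [[0, 0.1, 0, 0, 0], [0, 0.2, 0, 0, 0], [0, 0.3, 0, 0, 0], [0, 0.4, 0, 0, 0], [0, 0.4, 0, 0, 0]]

```text
t: 9.95
tool_pos: [0.5345, -0.0933, 0.0535]
tool_rot: [-2.096, -2.34, -0.0]
contact_force: [0.2, -0.2, -0.9]
opening: 0.0207
grip_force: 88.3
```

Emit:
servo_tool:
  increments:
    - [[0, 0.1, 0, 0, 0], [0, 0.2, 0, 0, 0], [0, 0.3, 0, 0, 0], [0, 0.4, 0, 0, 0], [0, 0.4, 0, 0, 0]]

```text
t: 10.45
tool_pos: [0.5341, -0.0893, 0.0536]
tool_rot: [-2.096, -2.34, 0.0]
contact_force: [0.5, -0.6, -1.7]
opening: 0.0209
grip_force: 88.3
```

Emit:
servo_tool:
  increments:
    - [[0, 0.2, 0, 0, 0], [0, 0.4, 0, 0, 0], [0, 0.6, 0, 0, 0], [0, 0.8, 0, 0, 0], [0, 1.0, 0, 0, 0]]

```text
t: 10.95
tool_pos: [0.533, -0.0793, 0.0536]
tool_rot: [-2.096, -2.34, 0.0]
contact_force: [0.3, -0.4, -2.7]
opening: 0.0209
grip_force: 88.3
```

Emit:
servo_tool:
  increments:
    - [[0, 0.2, 0, 0, 0], [0, 0.4, 0, 0, 0], [0, 0.6, 0, 0, 0], [0, 0.8, 0, 0, 0], [0, 1.0, 0, 0, 0]]

```text
t: 11.45
tool_pos: [0.5319, -0.0694, 0.0536]
tool_rot: [2.096, 2.34, -0.0]
contact_force: [-0.8, 0.0, -1.4]
opening: 0.0208
grip_force: 88.3
```

```bash
python3 - <<'E'
from h import *
o=ctrl.get_obs(); print(o['t'],o['tool_pos'],o['contact_force'],o['wrist_torque'])
P=o['tool_pos'][:2]-TO; print('tray',P@EX,P@EY)
d=shot('top','t3.png'); s=shot('side','s3.png'); print(ctrl.get_obs()['tool_pos'])
a=cv2.resize(d['img'][190:270,130:260,::-1],None,fx=6,fy=6,interpolation=cv2.INTER_CUBIC)
cv2.imwrite('pics/t3c.png',np.clip(a*1.4,0,255).astype(np.uint8))
E
```

```text
11.45 [ 0.5319 -0.0694  0.0536] [-0.7781  0.0123 -1.3794] [-0.1199  0.0056 -0.0323]
tray -0.17310254332601335 0.0028934983270222227
[ 0.5319 -0.0693  0.0536]
```

View pics/t3c.png

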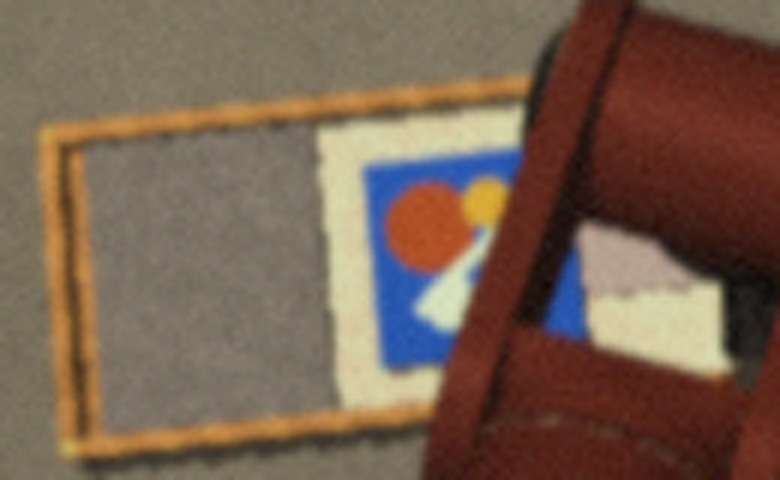

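The coaster has moved about 20 mm, its front edge now at u=365-380, and it is still square. The blade is under the rear overhang at (580,260), and about 18 mm remain to the step.

Emit:
servo_tool:
  increments:
    - [[0, 0.2, 0, 0, 0], [0, 0.4, 0, 0, 0], [0, 0.6, 0, 0, 0], [0, 0.8, 0, 0, 0], [0, 1.0, 0, 0, 0]]

```text
t: 12.05
tool_pos: [0.5308, -0.0595, 0.0536]
tool_rot: [-2.096, -2.34, 0.0]
contact_force: [-0.2, -0.8, -1.1]
opening: 0.0213
grip_force: 88.3
```

Emit:
servo_tool:
  increments:
    - [[0, 0.1, 0, 0, 0], [0, 0.2, 0, 0, 0], [0, 0.3, 0, 0, 0], [0, 0.4, 0, 0, 0]]

```text
t: 12.45
tool_pos: [0.5304, -0.0556, 0.0536]
tool_rot: [-2.096, -2.34, 0.0]
contact_force: [0.2, -0.3, -0.7]
opening: 0.021
grip_force: 88.3
```

Emit:
servo_tool:
  increments:
    - [[0, 0.05, 0, 0, 0], [0, 0.1, 0, 0, 0], [0, 0.1, 0, 0, 0]]

```text
t: 12.75
tool_pos: [0.5303, -0.0546, 0.0536]
tool_rot: [-2.096, -2.34, -0.0]
contact_force: [0.2, 0.6, -1.0]
opening: 0.0211
grip_force: 88.3
```

Emit:
servo_tool:
  increments:
    - [[0, 0.05, 0, 0, 0], [0, 0.1, 0, 0, 0], [0, 0.1, 0, 0, 0]]

```text
t: 13.05
tool_pos: [0.5302, -0.0537, 0.0536]
tool_rot: [2.096, 2.34, 0.0]
contact_force: [-0.7, 1.1, -1.0]
opening: 0.0209
grip_force: 88.3
```

Emit:
servo_tool:
  increments:
    - [[0, 0.05, 0, 0, 0], [0, 0.08, 0, 0, 0], [0, 0.08, 0, 0, 0]]

```text
t: 13.35
tool_pos: [0.5301, -0.0528, 0.0536]
tool_rot: [2.096, 2.34, 0.0]
contact_force: [0.4, -0.1, -1.4]
opening: 0.0211
grip_force: 88.3
```

Emit:
servo_tool:
  increments:
    - [[0, 0.05, 0, 0, 0], [0, 0.08, 0, 0, 0], [0, 0.08, 0, 0, 0]]

```text
t: 13.65
tool_pos: [0.53, -0.052, 0.0536]
tool_rot: [-2.096, -2.34, -0.0]
contact_force: [0.9, 0.8, -0.7]
opening: 0.021
grip_force: 88.3
```

Emit:
servo_tool:
  increments:
    - [[0, 0.05, 0, 0, 0], [0, 0.1, 0, 0, 0], [0, 0.1, 0, 0, 0]]

```text
t: 13.95
tool_pos: [0.5299, -0.051, 0.0536]
tool_rot: [-2.096, -2.34, -0.0]
contact_force: [-0.1, 0.1, -0.9]
opening: 0.0213
grip_force: 88.3
```

Emit:
servo_tool:
  increments:
    - [[0, 0.05, 0, 0, 0], [0, 0.08, 0, 0, 0], [0, 0.08, 0, 0, 0]]

```text
t: 14.25
tool_pos: [0.5298, -0.0503, 0.0536]
tool_rot: [-2.096, -2.34, -0.0]
contact_force: [-0.2, -0.6, -1.0]
opening: 0.0208
grip_force: 88.3
```

Emit:
servo_tool:
  increments:
    - [[0, 0.05, 0, 0, 0], [0, 0.1, 0, 0, 0], [0, 0.1, 0, 0, 0]]

```text
t: 14.55
tool_pos: [0.5297, -0.0492, 0.0536]
tool_rot: [-2.096, -2.34, -0.0]
contact_force: [-0.4, 0.0, -1.8]
opening: 0.0209
grip_force: 88.3
```

Emit:
servo_tool:
  increments:
    - [[0, 0.05, 0, 0, 0], [0, 0.08, 0, 0, 0], [0, 0.08, 0, 0, 0]]

```text
t: 14.85
tool_pos: [0.5296, -0.0485, 0.0536]
tool_rot: [-2.096, -2.34, -0.0]
contact_force: [-0.6, -0.3, -0.7]
opening: 0.0209
grip_force: 88.3
```

Emit:
servo_tool:
  increments:
    - [[0, 0.05, 0, 0, 0], [0, 0.1, 0, 0, 0], [0, 0.1, 0, 0, 0]]

```text
t: 15.15
tool_pos: [0.5296, -0.0481, 0.0538]
tool_rot: [2.095, 2.34, -0.002]
contact_force: [-0.1, -3.9, 0.3]
opening: 0.021
grip_force: 88.3
```

Emit:
servo_tool:
  increments:
    - [[0, 0.05, 0, 0, 0], [0, 0.08, 0, 0, 0], [0, 0.08, 0, 0, 0]]

```text
t: 15.45
tool_pos: [0.5296, -0.0479, 0.054]
tool_rot: [2.094, 2.339, -0.003]
contact_force: [-1.6, -6.9, -0.1]
opening: 0.0213
grip_force: 88.3
```

Emit:
servo_tool:
  increments:
    - [[0, 0, 0, 0, 0], [0, 0, 0, 0, 0], [0, 0, 0, 0, 0], [0, 0, 0, 0, 0], [0, 0, 0, 0, 0]]

```text
t: 15.95
tool_pos: [0.5296, -0.048, 0.054]
tool_rot: [2.094, 2.339, -0.003]
contact_force: [-0.5, -7.0, -0.4]
opening: 0.0211
grip_force: 88.3
```

```bash
python3 - <<'E'
from h import *
o=ctrl.get_obs(); print(o['t'],o['tool_pos'],o['tool_rot'],o['contact_force'],o['wrist_torque'],tool(o)[:,2])
P=o['tool_pos'][:2]-TO; print('tray',P@EX,P@EY)
d=shot('top','t4.png')
a=cv2.resize(d['img'][195:265,130:250,::-1],None,fx=6.6,fy=6.6,interpolation=cv2.INTER_CUBIC)
cv2.imwrite('pics/t4c.png',np.clip(a*1.4,0,255).astype(np.uint8))
E
```

```text
15.95 [ 0.5296 -0.048   0.054 ] [ 2.0941  2.339  -0.0028] [-0.5157 -7.0229 -0.4458] [-1.1303  0.1578  0.107 ] [ 0.0004 -0.0027 -1.    ]
tray -0.1515136581430965 0.0027682042394856707
```

View pics/t4c.png

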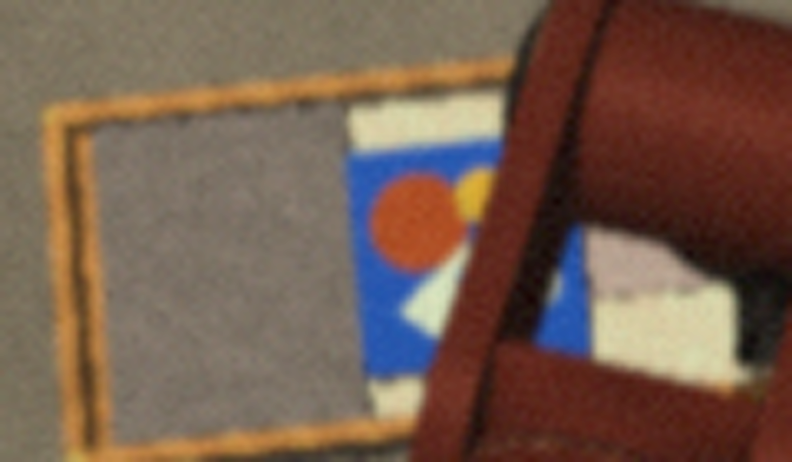

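The coaster is flush: its front edge (350-365, 150-375) coincides with the step line, and the force is a steady 7 N. Now I withdraw the tip a few millimetres and start the lift along the computed arc.

Emit:
servo_tool:
  increments:
    - [[0, -0.3, 0, 0, 0], [0, -0.53, 0, -0.1, 0], [0, -0.6, 0, -0.5, 0], [0, -0.67, 0, -1.0, 0], [0, -0.7, 0, -1.45, 0]]

```text
t: 16.5
tool_pos: [0.5303, -0.0536, 0.0686]
tool_rot: [-2.096, -2.34, -0.0]
contact_force: [0.9, -0.1, -1.8]
opening: 0.0207
grip_force: 88.1
```

Emit:
servo_tool:
  increments:
    - [[0, 0, 0, 0, 0], [0, 0, 0, 0, 0]]

```text
t: 16.7
tool_pos: [0.5304, -0.0537, 0.0684]
tool_rot: [2.096, 2.34, 0.001]
contact_force: [0.9, 0.3, -1.7]
opening: 0.0211
grip_force: 88.1
```

```bash
python3 - <<'E'
from h import *
o=ctrl.get_obs(); print(o['t'],o['tool_pos'],o['contact_force'],o['wrist_torque'],(o['tool_pos']-[.5296,-.048,.054])@np.c_[np.r_[EX,0],[0,0,1]])
d=shot('side','s5.png'); a=d['img'][130:200,225:300,::-1]
cv2.imwrite('pics/s5c.png',cv2.resize(a,None,fx=8,fy=8,interpolation=cv2.INTER_CUBIC))
E
```

```text
16.7 [ 0.5304 -0.0537  0.0684] [ 0.9058  0.2522 -1.6735] [-0.0694 -0.043  -0.0363] [-0.0058  0.0144]
```

View pics/s5c.png

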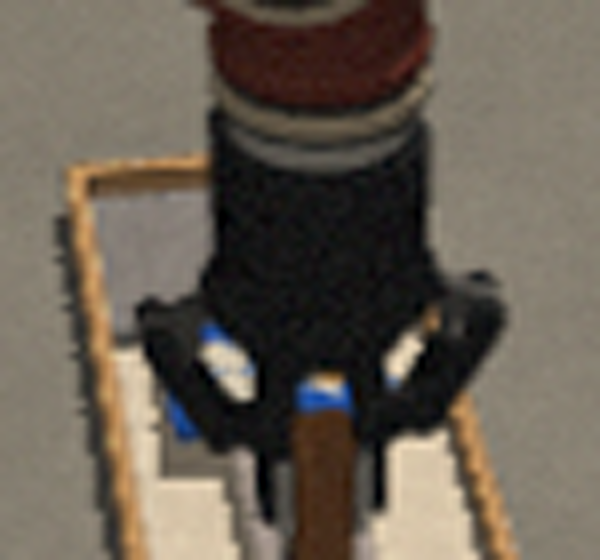

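The view shows the tray, with a dark shadow gap under the coaster's rear edge at crop (190,460), so the edge is raised. I'll continue along the arc.

Emit:
servo_tool:
  increments:
    - [[0, 0.11, 0, -0.65, 0], [0, 0.28, 0, -1.28, 0], [0, 0.52, 0, -1.97, 0], [0, 0.82, 0, -2.64, 0], [0, 1.18, 0, -3.27, 0]]

```text
t: 17.25
tool_pos: [0.5291, -0.0417, 0.1017]
tool_rot: [2.096, 2.34, 0.001]
contact_force: [-0.3, 0.1, -2.4]
opening: 0.0209
grip_force: 88.1
```

Emit:
servo_tool:
  increments:
    - [[0, 0.42, 0, -0.6, 0], [0, 0.89, 0, -1.15, 0], [0, 1.4, 0, -1.66, 0], [0, 1.97, 0, -2.11, 0], [0, 2.57, 0, -2.52, 0]]

```text
t: 17.75
tool_pos: [0.526, -0.0159, 0.1264]
tool_rot: [2.096, 2.34, 0.0]
contact_force: [0.9, -0.1, -1.1]
opening: 0.0209
grip_force: 88.0
```

```bash
python3 - <<'E'
from h import *
o=ctrl.get_obs(); print(o['t'],o['tool_pos'],o['contact_force'],o['wrist_torque'],(o['tool_pos']-[.5296,-.048,.054])@np.c_[np.r_[EX,0],[0,0,1]])
d=shot('top','t6.png'); im=d['img'].astype(int)
for z in(.02,.08):
  blue=(im[...,2]>im[...,0]*1.6)&(im[...,2]>60); ys,xs=np.nonzero(blue[195:270,130:260]); 
  P=ray(d,np.c_[xs+130,ys+195],z)[:,:2]-TO; print(len(xs),z,'x',np.percentile(P@EX,[1,50,99]),'y',np.percentile(P@EY,[1,50,99]))
E
```

```text
17.75 [ 0.526  -0.0159  0.1264] [ 0.8974 -0.0836 -1.1283] [-0.0509 -0.0322 -0.0532] [0.0323 0.0724]
64 0.02 x [-0.0233 -0.0181 -0.0088] y [0.0025 0.0283 0.0425]
64 0.08 x [-0.0314 -0.0264 -0.0175] y [0.0085 0.0333 0.0468]
```

```bash
cat > m.py <<'E'
from h import *
def ascii(d,r0,r1,c0,c1):
    im=cv2.GaussianBlur(d['img'],(3,3),0)[r0:r1,c0:c1]; h=cv2.cvtColor(im,cv2.COLOR_RGB2HSV).astype(int)
    for j,row in enumerate(h):
        print(f'{r0+j:3d} '+''.join('B' if 100<=a<=130 and s>120 and v>50 else '#' if v<45 else 'o' if (a<18 or a>172) and s>120 else 'y' if 18<=a<30 and s>120 else '.' if s<60 and v<130 else '+' if v>150 else '-' for a,s,v in row))
E
python3 - <<'E'
from m import *
d=load('top0'.replace('top0','t6'));xs=.0165
C=lambda th,u,n:[ *(TO+( xs-.006*np.sin(th)-u*np.cos(th)+n*np.sin(th))*EX), .01+u*np.sin(th)+n*np.cos(th)]
th=np.radians(60)
pts=[]
for u in(0,.09):
  for y in(-.045,.045):
    p=np.array(C(th,u,.006)); p[:2]+=(y+.003)*EY; pts.append(p)
print(proj(d,pts)); ascii(d,200,265,135,215)
E
```

```text
[[182.2672 218.1249]
 [185.0686 251.9563]
 [194.8331 212.729 ]
 [197.9102 248.4123]]
200 --------.-------------.----------...--.--------...-.--ooooooooo#oooooooooooooooo
201 -.------.-------------..----------.-.-.-.-..----...---ooooooooo#oooooooooooooooo
202 -...--..--------.------.-----------.-----.....--...---oooooooooooooooooooooooooo
203 --...----.-----.----------.----------------...--.----ooooooooooooooooooooooooooo
204 --------...----------.--------.----------------------ooooooooooooooooooooooooooo
205 ---------...--------..------------------------------oooooooooo#ooooooooooooooooo
206 ----.-----...-------------------------------ooooooo-oooooooooo#ooooooooooooooooo
207 -----..-----------------------------ooooooooooooooooooooooooo##ooooooooooooooooo
208 -------------------------oooooooooooooooooooooooooooooooooooo#oooooooooooooooooo
209 ----------------ooooooooooooooooooooooooooooooooooooooooooooo#oooooooooooooooooo
210 ------ooooooooooooooooooooooooooooooooo------------oooooooooo#oooooooooooooooooo
211 --yyooooooooooooooooooooooooo---------------.------ooooooooo##oooooooooooooo
[... 3809 characters left out ...]
oooooooooooooooooooo
257 ----oooooooo-.........................--oooooooooooooooooooooooooooooooooooooooo
258 ----oooooooo-.....................-.----oooooooooooooooooooooooooooooooooooooooo
259 -.--oooooooo-.............-------------ooooooooooooooooooooooooooooooooooooooooo
260 -----ooooooo--....--------------oooooooooooooooo#ooooooooooooooooooooooooooooooo
261 -----ooooooo------------oooooooooooooooooooooooo#ooooooooooooooooooooooooooooooo
262 -----oooooooo--oooooooooooooooooooooooooooooooo##ooooooooooooooooooooooooooooooo
263 -----yyyooooooooooooooooooooooooooooooooooooooo###oooooooooooooooooooooooooooooo
264 .----yyyoooooooooooooooooooooooooo---oooooooooo###oooooooooooooooooooooooooooooo
```

The rear edge of the face is at column 200, row 248; I predicted (198,248) for 60° of tilt. Next I bring it up and over.

Emit:
servo_tool:
  increments:
    - [[0, 0.64, 0, -0.34, 0], [0, 1.32, 0, -0.63, 0], [0, 2.01, 0, -0.86, 0], [0, 2.74, 0, -1.02, 0], [0, 3.47, 0, -1.12, 0]]

```text
t: 18.3
tool_pos: [0.5222, 0.0188, 0.1373]
tool_rot: [-2.096, -2.34, -0.0]
contact_force: [0.0, -0.8, -1.7]
opening: 0.0209
grip_force: 88.0
```

Emit:
servo_tool:
  increments:
    - [[0, 0.4, 0, -0.02, 0], [0, 0.8, 0, -0.03, 0], [0, 1.2, 0, 0, 0], [0, 1.6, 0, 0.07, 0], [0, 2.1, 0, 0.17, 0]]

```text
t: 18.8
tool_pos: [0.5199, 0.0392, 0.1354]
tool_rot: [2.096, 2.34, -0.0]
contact_force: [0.7, -0.1, -0.7]
opening: 0.021
grip_force: 88.0
```

Emit:
servo_tool:
  increments:
    - [[0, 0.4, 0, 0.1, 0], [0, 0.8, 0, 0.2, 0], [0, 1.2, 0, 0.2, 0], [0, 1.2, 0, 0.2, 0], [0, 1.2, 0, 0.2, 0]]

```text
t: 19.3
tool_pos: [0.5187, 0.0509, 0.1336]
tool_rot: [2.096, 2.34, -0.0]
contact_force: [-0.2, 0.1, -1.5]
opening: 0.0212
grip_force: 88.0
```

```bash
python3 - <<'E'
from m import *
o=ctrl.get_obs(); print(o['t'],o['tool_pos'],o['contact_force'],(o['tool_pos']-[.5296,-.048,.054])@np.c_[np.r_[EX,0],[0,0,1]])
d=shot('top','t7.png'); ascii(d,200,265,135,215)
E
```

```text
19.3 [0.5187 0.0509 0.1336] [-0.232   0.1313 -1.5371] [0.0995 0.0796]
200 ---.--------.-.---oooooooo##ooooooooooooooooooooooooooooooooooooooooooooooooooo#
201 .-----------------oooooooo##ooooooooooooooooooooooooooooooooooooooooooooooooooo-
202 ------------------oooooooo##ooooooooooooooooooooooooooooooooooooooooooooooooooo-
203 ------------------oooooooo#ooooooooooooooooooooooooooooooooooooooooooooooooooo--
204 ------------.----ooooooooo#ooooooooooooooooooooooooooooooooooooooooooooooooooo-#
205 .----------.-----ooooooooo#ooooooooooooooooooooooooooooooooooooooooooooooooooo-#
206 ------------.----ooooooooooooooooooooooooooooooooooooooooooooooooooooooooooooo##
207 ----------------oooooooooooooooooooooooooooooooooooooooooooooooooooooooooooooo##
208 ----------------oooooooooooooooooooooooooooooooooooooooooooooooooooooooooooooo-#
209 ----------------oooooooooooooooooooooooooooooooooooooooooooooooooooooooooooooo##
210 -----oooooooooooooooooooo#oooooooooooooooooooooooooooooooooooooooooooooooooooo##
211 --yyooooooooooooooooooooo#oooooooooooooooooooooooooooooooooooooooooooooooooooo##
212 --yyoo
[... 3794 characters left out ...]
----oooooooo#####ooo
257 ----oooooooooooooo#########-.................------------------ooooooooo######oo
258 ----oooooooooooooo#########-.......---------------------oyyooooooooooooo######oo
259 ----oooooooooooooo#########---------------oooooooooooooooooooooooooooooo######--
260 -----ooooooooooooo########o------ooooooooooooooooooooooooooooooooooooooo######--
261 -.---oooooooooooooooooooooooooooooooooooooooooooooooooooooooooooooooooo######---
262 -----ooooooooooooooooooooooooooooooooooooooooooooooooooooooo-oooooooooo######---
263 -----yyoooooooooooooooooooooooooooooooooooooooooooooooooooooooooooooooo#####---.
264 -----yyyooooooooooooooooooooooooooooooooooooooooooooooooooooooooooooooo#####----
```

The top view shows cork framed by blue on the felt, so the coaster has turned over. I'll take the lifter back to the mat.

Emit:
servo_tool:
  increments:
    - [[0, -1, 0, -1, 0], [0, -4, -0.2, -1.5, 0], [0, -8, -0.6, -1.5, 0], [0, -12, -1, -1.5, 0], [0, -16, -1.4, -1.5, 0]]

```text
t: 19.85
tool_pos: [0.5225, -0.1121, 0.1498]
tool_rot: [2.095, 2.339, 0.001]
contact_force: [1.6, -0.6, -2.4]
opening: 0.0209
grip_force: 88.0
```

Emit:
servo_tool:
  increments:
    - [[0, -4.5, -0.4, 0, 0], [0, -9, -0.8, 1, 0], [0, -13.5, -1.2, 2, 0], [0, -17.5, -1.5, 3, 0], [0, -20.2, -1.7, 4, 0]]

```text
t: 20.35
tool_pos: [0.5272, -0.3164, 0.1094]
tool_rot: [2.098, 2.336, -0.001]
contact_force: [0.9, 1.0, -1.7]
opening: 0.0212
grip_force: 88.1
```

Emit:
servo_tool:
  increments:
    - [[0, 0, 0, 0, 0], [0, 0, 0, 0, 0], [0, 0, 0, 0, 0]]

```text
t: 20.65
tool_pos: [0.5277, -0.3121, 0.1093]
tool_rot: [2.095, 2.34, 0.0]
contact_force: [-0.7, 0.4, -0.3]
opening: 0.0209
grip_force: 88.1
```

```bash
python3 - <<'E'
from m import *
o=ctrl.get_obs(); print(o['t'],o['tool_pos'],o['contact_force']); go([.5275,-.312,.049],96.4)
d=shot('top','t8.png'); im=d['img'].astype(int)
h=cv2.cvtColor(d['img'],cv2.COLOR_RGB2HSV).astype(int)[205:265,140:215]
b=(h[...,0]>=100)&(h[...,0]<=130)&(h[...,1]>120)&(h[...,2]>50); ys,xs=np.nonzero(b)
P=ray(d,np.c_[xs+140,ys+205],.023)[:,:2]-TO; print(len(xs),'x',np.percentile(P@EX,[0,1,99,100]),'y',np.percentile(P@EY,[0,1,99,100]))
r=cv2.minAreaRect(np.float32(P)); print(r)
s=shot('side','s8.png')
E
```

```text
20.65 [ 0.5277 -0.3121  0.1093] [-0.6639  0.4119 -0.302 ]
tool x angle 96.32 shift cm [ 0.01 -0.02  6.03] turn [ -0.1 179.9]
363 x [0.0041 0.0045 0.0928 0.0932] y [-0.0418 -0.0414  0.047   0.0474]
((-0.008236140012741089, 0.048078399151563644), (0.08923300355672836, 0.08899879455566406), 6.578076362609863)
```

The coaster's centre is at tray x of about 0.049, inside the range, and it measures 89 x 89 mm, so it lies flat. I lower the lifter onto the mat.

Emit:
servo_tool:
  increments:
    - [[0, 0, 0, 1.5, 0], [0, 0, 0, 3, 0], [0, 0, 0, 4.5, 0], [0, 0, 0, 5.4, 0], [0, 0, 0, 5.9, 0]]

```text
t: 21.25
tool_pos: [0.5265, -0.3115, 0.0471]
tool_rot: [-2.094, -2.338, 0.0]
contact_force: [-0.3, 0.2, -1.3]
opening: 0.0211
grip_force: 88.1
```

Emit:
servo_tool:
  increments:
    - [[0, 0, 0, 0, 0], [0, 0, 0, 0.1, 0], [0, 0, 0, 0.2, 0], [0, 0, 0, 0.2, 0]]

```text
t: 21.65
tool_pos: [0.5279, -0.3126, 0.0481]
tool_rot: [2.095, 2.339, 0.0]
contact_force: [-0.6, -0.1, -1.0]
opening: 0.021
grip_force: 88.1
```

Emit:
servo_tool:
  increments:
    - [[0, 0, 0, 0.1, 0], [0, 0, 0, 0.1, 0], [0, 0, 0, 0.1, 0]]

```text
t: 21.95
tool_pos: [0.5276, -0.3124, 0.0466]
tool_rot: [2.096, 2.34, 0.0]
contact_force: [-0.5, 0.8, -1.6]
opening: 0.0213
grip_force: 88.1
```

Emit:
servo_tool:
  increments:
    - [[0, 0, 0, 0.1, 0], [0, 0, 0, 0.1, 0], [0, 0, 0, 0.1, 0]]

```text
t: 22.25
tool_pos: [0.5277, -0.3124, 0.0456]
tool_rot: [2.096, 2.34, 0.0]
contact_force: [0.6, 0.3, -0.5]
opening: 0.0211
grip_force: 88.6
```

Emit:
servo_tool:
  increments:
    - [[0, 0, 0, 0.1, 0], [0, 0, 0, 0.1, 0], [0, 0, 0, 0.1, 0]]

```text
t: 22.55
tool_pos: [0.5278, -0.3125, 0.0456]
tool_rot: [2.096, 2.34, -0.0]
contact_force: [-3.0, 2.1, 5.4]
opening: 0.0206
grip_force: 89.1
```

Emit:
servo_tool:
  increments:
    - [[3.5, 0, 0, 0, 0], [5.5, 0, 0, 0, 0], [8.5, 0, 0, 0, 0], [8.5, 0, 0, 0, 0], [8.5, 0, 0, 0, 0]]

```text
t: 23.05
tool_pos: [0.5275, -0.3123, 0.0444]
tool_rot: [-2.096, -2.34, -0.0]
contact_force: [0.4, -0.6, 0.2]
opening: 0.085
grip_force: 0.0
```

Emit:
servo_tool:
  increments:
    - [[8.5, 0, 0, -0.5, 0], [8.5, 0, 0, -3, 0], [8.5, 0, 0, -6, 0], [8.5, 0, 0, -9, 0], [8.5, 0, 0, -12, 0]]

```text
t: 23.55
tool_pos: [0.5275, -0.3123, 0.1661]
tool_rot: [2.096, 2.34, -0.0]
contact_force: [0.7, 0.5, 0.7]
opening: 0.0851
grip_force: 0.0
```

Emit:
servo_tool:
  increments:
    - [[8.5, -4, 0, -2, 0], [8.5, -8, 0, -4, 0], [8.5, -12, 0, -4, 0], [8.5, -12, 0, -4, 0], [8.5, -12, 0, -4, 0]]

```text
t: 24.05
tool_pos: [0.5404, -0.4323, 0.2044]
tool_rot: [-2.097, -2.338, -0.001]
contact_force: [0.4, 0.8, 0.6]
opening: 0.085
grip_force: 0.0
```

```bash
python3 - <<'E'
from m import *
o=ctrl.get_obs(); print(o['t'],o['tool_pos'],o['contact_force'],o['opening'])
s=shot('side','s9.png'); print('grip top pred, base',proj(s,[[.527,-.3145,.074],[.527,-.3145,.004]]),'mat',proj(s,[[.5284,-.2811,.002]]))
ascii(s,235,295,235,300)
E
```

```text
24.05 [ 0.5404 -0.4323  0.2044] [0.4112 0.7833 0.642 ] 0.08501625078200939
grip top pred, base [[267.1585 255.5765]
 [267.0481 273.9724]] mat [[267.0608 264.3806]]
235 +++..#######..---..##############################################
236 ++-.#######..-+-..########..#####################################
237 ++-.#######..--..####################################..##########
238 ++-.#######..-..###################################......########
239 ++-.#######....############################..#####..-+-...#######
240 +-..########..##################....####............++++-..######
241 ++-.###########################...........----------+++++-...####
242 ++-.##########################..---......-----++++++++++++-....##
243 +++..########################...--..-....---.-++++++++++++++-..##
244 +++..#######################-----------------.+++++++++++++++-.##
245 +++..######################------------------.-++++++++++++++..##
246 ++-..###################---------------------.-++++++++++++++..##
247 +++..##################----------------------.-++++++++++++++..##
248 +++-.################.
[... 2563 characters left out ...]

285 ++--+++++++++++++.------------------------------------.++++++++++
286 +----++++++++++++.--------------------------------.....++++++++++
287 +----++++++++++++..----------------------.........-----++++++++++
288 +++++++++++-+++++-.--------------.........-------++++++++++++++++
289 +++++++++++++++++-.-----.........--------++++++++++++++++++++++++
290 ++++-++++++++++++--.....---------++++++++++++++++++++++++++++++++
291 ++--++++++++++++++-----++++++++++++++++++++++++++++++++++++++++++
292 ++-++++++++++++++++++++++++++++++++++++++++++++++++++++++---+oooo
293 +++++++++++++-+++++++--++++++++++++++++++++++++-++++++++----ooooo
294 ++++++++++++++++++++++++++++++++++++++++++++++++++++++++----ooooo
```

The lifter stands upright on the mat and the gripper is clear, so I'm handing in.

Emit:
servo_tool:
  increments:
    - [[8.5, 0, 0, 0, 0], [8.5, 0, 0, 0, 0], [8.5, 0, 0, 0, 0]]

```text
t: 24.4
tool_pos: [0.5409, -0.4307, 0.2045]
tool_rot: [-2.095, -2.341, -0.0]
contact_force: [1.5, -0.2, -0.4]
opening: 0.0848
grip_force: 0.0
```

```bash
python3 -c "
from h import *
print(ctrl.finish_job())"
```

```text
the job is handed in; nothing more can be done
None
```

I pressed the coaster home against the step at about 7 N and tipped it over, cork side up, on the felt pad; the lifter is back upright on its mat, and I handed the job in at 24.4 s (no verdict was returned).

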